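# Refit the swing ring holder of a pour-over station by feel

### The job

Draw the steel ring holder out of the wooden tool block and set its post down through the round collar on the black pour-over station's drip grate; a hidden socket lies somewhere in the tray floor inside the collar, so feel about for it lightly until the post drops in, fully home and upright. Leave the ring straight above the waiting white cup, without pushing hard on the station, shifting the cup or disturbing the other things.

Things in the scene. Friction and masses are not known exactly. Their poses are not given: they have to be found in the camera images.
- ring_holder: loose steel holder, 0.2 to 0.4 kg: round post 14 mm across, foot edge chamfered 1.5 mm; an 8 mm level bar from the post to a wire ring; a round black knob on top. Origin: centre of the post's foot; z up the post; x along the bar to the ring. It starts with the post 45 mm deep in the tool block's middle bore, turned anyhow; seated and let go it leans up to 0.05 rad to the ring side
- holder_foot (a point): centre of the lower end face of the ring holder's post (the holder's origin)
- knob (a point): point to grip: on the post axis in the middle of the round black knob, 139 mm above the foot; the knob is 24 mm across and reaches from 118 to 158 mm above the foot, so the fingers can take it from above at any yaw
- ring_center (a point): centre of the holder's flat wire ring, 85 mm out from the post axis and 112 mm above the foot; ring 72 mm across between wire centres, wire 7 mm thick
- tool_block: fixed dark timber block, 56 (x) x 120 (y) x 60 mm high, with three bores in a row; the post stands in the middle one, on the block's axis. Origin: centre of its underside on the worktop. Mind: behind the work a clear acrylic screen (solid, 1 m high, aluminium trim along its foot) crosses the worktop upright at world x = 0.545, open only below 0.2 m for y 0.30 to 0.59
- collar (a point): centre of the upper rim of the grate's upright round collar: 36 mm inside, 41 mm outside, rim 73 mm above the worktop, 37 mm above the flat tray floor inside it. In it the blind socket, 15 mm across and 30 mm deep (foot home: 67 mm below the rim), its axis 3.5 to 10 mm off the collar's axis, differently every time
- cup: loose white ceramic cup with an ear, 65 mm across, 83 mm with the ear, 53 mm high, standing on the drip grate (rim 102 mm above the worktop), about as far from the socket as the ring is from the post. Origin in its underside, 9 mm off the bowl's axis towards the ear
- cup_mouth (a point): centre of the cup's round mouth, on the bowl's axis at rim height
- dripper: bystander: glass cone dripper, 82 mm across, 66 mm high; origin at the centre of its underside
- grate: fixed steel drip grate, 145 (x) x 205 (y) mm, bars' upper face 12.5 mm above its origin, with the splash collar towards its -y end. It lies with some mm of play in the station's black tray (172 x 232 mm, 46 mm high, fixed). Origin: middle of the grate at the level of the tray floor, 36 mm above the worktop; axes along its sides
- tumbler: bystander: empty clear glass, 81 mm across, 93 mm high; origin at the centre of its underside. (Fixed furniture near by: a green coffee grinder 0.4 m high round x = 0.37, y = 0.63, a flat black kettle base round x = 0.42, y = 0.08)
- pitcher: bystander: small steel milk pitcher with a handle, 65 x 96 mm, 80 mm high; origin at the centre of its underside
Mind the look-alikes: they are no part of the job. Leave any turquoise look-alike of the cup alone.

How it is judged:
On the way, in this order (a step that is already met when the one before it is completed fails the run):
1. the post is drawn clear of the tool block (height (world z) of holder_foot above 0.068 m), for 0.1 s.
2. the post has dropped into the socket, its foot within 3 mm of the bottom (z of holder_foot in the frame of collar below -0.064 m and horizontal distance between holder_foot and collar below 0.012 m), for 0.2 s.
At the end, for the whole second after the job is handed in: The post stands in the socket, foot at least 64 mm below the collar rim (3 mm from the bottom), tilted under 0.09 rad; the ring's centre is within 15 mm horizontally of the cup's mouth centre; the cup is upright within 20 mm of where it stood; the holder is at rest (all of step 2 and angle between ring_holder's own z axis and vertical below 0.09 rad and horizontal distance between ring_center and cup_mouth below 0.015 m and distance of cup from where it was at the start of the episode below 0.02 m and angle between cup's own z axis and vertical below 0.1 rad and linear speed of ring_holder below 0.02 m/s); the robot touches nothing.
It fails at once if the holder is pushed against the station's tray with more than 35 N (contact force between ring_holder and station above 35 N).
It fails at once if the holder is pushed against the grate, its collar or the cup with more than 35 N (contact force between ring_holder and grate above 35 N or contact force between ring_holder and cup above 35 N).
It fails at once if the cup is shifted by more than 20 mm or tipped (distance of cup from where it was at the start of the episode above 0.02 m or angle between cup's own z axis and vertical above 0.35 rad).
It fails at once if a bystander is moved by more than 25 mm (distance of any of dripper, pitcher, tumbler from where it was at the start of the episode above 0.025 m).
It also fails if it takes over 72 s, if anything falls off the work surface, if the arm or the gripper's body presses on something with over 40 N, if the wrist force passes 120 N, or if a joint passes its speed limit or range.

### The arm

A 7-joint arm with a two-finger parallel gripper is mounted at the origin on a cart in front of the work surface, level with it; the furniture and walls round the work are solid. World frame = base frame: x ahead of the robot, y to its left, z up, the work surface at z = 0. Lengths are in m, angles in rad, forces in N, time in s.
With the tool pointing down it reaches from about 0.425 to 0.925 m from the base axis. Payload 6.8 kg.
Tool frame: the origin (TCP) lies at the very end of the fingers, on their centre line; the grasp point (between the pads) lies bot.pinch_z behind it (bot.pinch_z is the distance from the TCP to the grasp point, in m); z points along the fingers, y is the line along which they close (so a half turn about z gives the same grasp; the last joint's range is limited). The gripper opens to 85 mm and grips with 20 to 120 N. Pads are 22 mm wide; open, the fingers measure 114 mm over their backs; the gripper's body (76 mm by 85 mm) begins 54 mm behind the grasp point. The pads swing forward as they close: fully open they stand 13 mm farther back than shut.
Start: joints at [-1.367, 0.477, 0.022, 1.555, -0.011, 1.109, -0.083], TCP at [0.207, 0.642, 0.231] pointing down, gripper open.
Joint ranges: [-2.96, 2.96], [-0.34, 2.1], [-1.41, 1.46], [0.24, 2.44], [-1.37, 4.51], [0.17, 1.92], [-2.96, 2.96]. Speed limits (rad/s): [2.39, 2.39, 3.14, 3.14, 3.14, 3.14, 3.14].

### API

Orientations are given as a unit quaternion [x, y, z, w].
In Python, from bench import bot gives the robot as it stands. The module is installed in compiled form; this text tells all that it offers.
- The arm moves only by the tool apply_moves, never from a script. Its argument "moves" is a list that holds one entry, the list of rows, each a list of 5 numbers: the shift along the tool's x, y, z in mm, then the turn about the tool's z in degrees, then the opening, from 0 (shut) to 1 (fully open). In form: [[[dx, dy, dz, roll, jaw], ...]]. A call has 1 to 5 rows; each row shifts and turns the commanded pose from where the row before left it, along the tool's axes as they then stand; what a row does not reach is not made up. A row lasts 1/8 s, in which the tool goes at most 62.5 mm and 10.7 degrees, less where a joint would pass 70% of its speed; a pose out of reach is approached as far as the arm can. A call is refused whole if a number of a shift passes 62.5 or a number of a turn 10.7, either way. A call with a gripper value outside its range is refused whole. The fingers move at their own pace and stop on an object; the grip force is fixed at half the most. Time passes only in rows, so rows that do not move let the fingers close. It gives the time, the measured TCP pose, the force, the opening and the grip force at its end, in the units of the state.
- bot.state(): the state, without advancing time (a new reading comes with each control period).
- bot.camera(name): name is "side" or "top" or "wrist"; returns a dict with "img" (420x560x3 uint8, red, green, blue), "fx", "fy", "cx", "cy" (pixels), "extrinsics" (4x4, takes a point from world to camera coordinates). Camera axes: x right, y up, looking along -z (the intrinsics and any distortion apply to the point x, -y, -z); pixel columns grow to the right and rows downward; lengths in m; the calibration is good to about 2 mm. A picture is of the moment at which its call begins. There is no depth.
- bot.job_done(): hands the job in; it is judged then, once.
The state is a dict: "clock": time; "qpos": joint angles; "joint_velocities": joint speeds; "joint_efforts": joint torques, N m; "tool_pos": TCP position; "orientation": TCP orientation; "contact_force": force on the tool from outside, world axes, zero at the start; "wrist_torque": the same for the moment, N m; "grip_width": finger opening in m; "grasp_force": force on a finger pad.
Only numpy, scipy, OpenCV 4.12 (cv2) and the standard library are available. Lean on these libraries where they do the work, as an engineer would, in place of code of your own. Each camera call takes 0.05 s, during which the arm holds its last target. There are 200 camera calls.

## Working session

There is one attempt and no reset: what is moved stays moved. The work goes in short steps, Python scripts to look and compute and a tool call to move; the robot and the scene stay as the last step left them, time stands still between calls to the robot, and variables do not carry over. Pictures are saved under pics/ and viewed, at most 10 in all, crops included, and the job is handed in when it is done.

Besides the shell and the picture viewer there is one more tool, called after "Call:" as a command line: name --argument value ..., lists and objects as JSON in quotes. apply_moves: Moves the arm, as the interface text tells. Its arguments: {"type":"object","properties":{"moves":{"type":"array"}},"required":["moves"]}

```bash
mkdir -p pics; python3 - <<'E'
from bench import bot
import cv2,numpy as np,pickle
print(bot.state(),bot.pinch_z)
d={}
for n in("side","top","wrist"):
    c=bot.camera(n);d[n]=c;cv2.imwrite(f"pics/{n}0.png",c["img"][:,:,::-1]);print(n,{k:v for k,v in c.items() if k!="img"})
pickle.dump(d,open("c0.pkl","wb"))
cv2.imwrite("pics/a.png",cv2.resize(np.hstack([d["side"]["img"],d["top"]["img"]])[:,:,::-1],(800,300),interpolation=cv2.INTER_AREA))
E
```

```text
{'clock': 0.0, 'qpos': array([-1.36711361,  0.4777976 ,  0.02234346,  1.55648522, -0.01150472,
        1.10930348, -0.08312216]), 'joint_velocities': array([ 0.00043587, -0.0004638 ,  0.00094579, -0.00028072,  0.00052966,
       -0.00184213, -0.00149832]), 'joint_efforts': array([ 3.60574522e-04, -5.96455085e+01,  1.60820302e+00, -2.81197643e+01,
        1.24971653e-02,  9.41689534e-03, -6.24309948e-06]), 'tool_pos': array([0.20688941, 0.64186907, 0.23031321]), 'orientation': array([ 1.55263765e-01,  9.87872610e-01, -9.29551813e-04, -7.68785460e-05]), 'contact_force': array([-0.28623797,  0.68904185, -0.60962249]), 'wrist_torque': array([-0.02491295,  0.04336005,  0.00076063]), 'grasp_force': 0.0, 'grip_width': 0.08520494358515704} 0.0187
side {'fx': 530.0049906076988, 'fy': 530.0049906076988, 'cx': 276.24648367323226, 'cy': 211.34221268474755, 'extrinsics': array([[ 9.99678482e-01,  1.04223767e-03, -2.53346681e-02,
        -4.73550871e-01],
       [ 2.20279809e-02,  4.59143790e-01,  8.88088818e-01,
        -1.57604372e-01],
       [ 1.25578552e-02, -8.88361353e-01,  4.58973208e-01,
        -1.77855881e+00],
       [ 0.00000000e+00,  0.00000000e+00,  0.00000000e+00,
         1.00000000e+00]])}
top {'fx': 452.60308695004846, 'fy': 452.60308695004846, 'cx': 280.01589675429847, 'cy': 214.2944984517981, 'extrinsics': array([[ 0.00329594, -0.99997712, -0.00590655,  0.04553458],
       [ 0.9786679 ,  0.00201224,  0.20543877, -0.49842531],
       [-0.20542219, -0.00645767,  0.97865215, -1.45749008],
       [ 0.        ,  0.        ,  0.        ,  1.        ]])}
wrist {'fx': 305.1372329218989, 'fy': 305.1372329218989, 'cx': 277.87674601839484, 'cy': 202.8191440220846, 'extrinsics': array([[ 0.30690972,  0.95173722, -0.0016379 , -0.67356047],
       [-0.91644663,  0.29506427, -0.27030103,  0.03489068],
       [-0.25677227,  0.08445906,  0.96277446, -0.37937356],
       [ 0.        ,  0.        ,  0.        ,  1.        ]])}
```

View pics/top0.png

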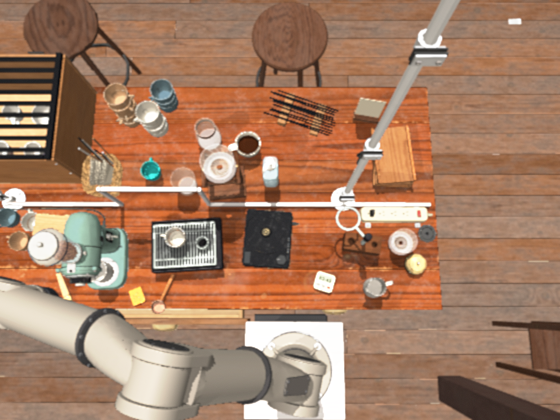

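View pics/side0.png

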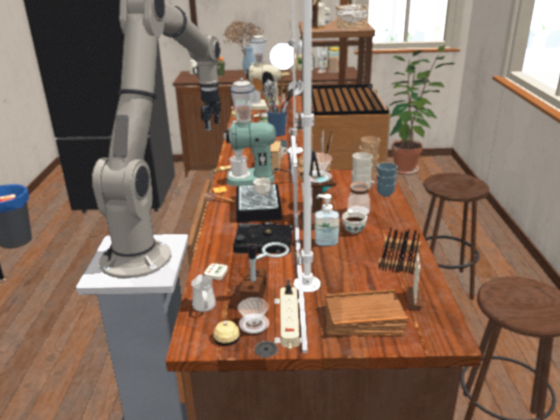

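The top view shows the holder at (360,240) with its ring at (348,218), the station at (186,245) with its white cup at (175,237) and collar at (203,243), and a turquoise look-alike at (150,170). The only cup standing on the grate is the white one, so that is the target. I'll confirm it in an enlarged crop.

```bash
cat > h.py <<'E'
import numpy as np,cv2,pickle
def proj(c,P):
    P=np.atleast_2d(P);E=c["extrinsics"];q=P@E[:3,:3].T+E[:3,3]
    return np.c_[c["cx"]+c["fx"]*q[:,0]/-q[:,2], c["cy"]-c["fy"]*q[:,1]/-q[:,2]]
def back(c,uv,z):
    E=c["extrinsics"];R=E[:3,:3];o=-R.T@E[:3,3]
    d=R.T@np.array([(uv[0]-c["cx"])/c["fx"],-(uv[1]-c["cy"])/c["fy"],-1]);return o+d*(z-o[2])/d[2]
def crop(c,u0,v0,w,h,s): return cv2.resize(c["img"][v0:v0+h,u0:u0+w],None,fx=s,fy=s,interpolation=cv2.INTER_CUBIC)[:,:,::-1]
E
python3 - <<'E'
from h import *
d=pickle.load(open("c0.pkl","rb"));t,s=d["top"],d["side"]
A=np.hstack([crop(t,140,205,100,75,4),crop(t,320,195,100,75,4)])
B=np.hstack([crop(s,225,165,100,75,4),crop(s,210,235,100,75,4)])
cv2.imwrite("pics/crop.png",np.vstack([A,B]))
E
```

```text
(no output)
```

View pics/crop.png

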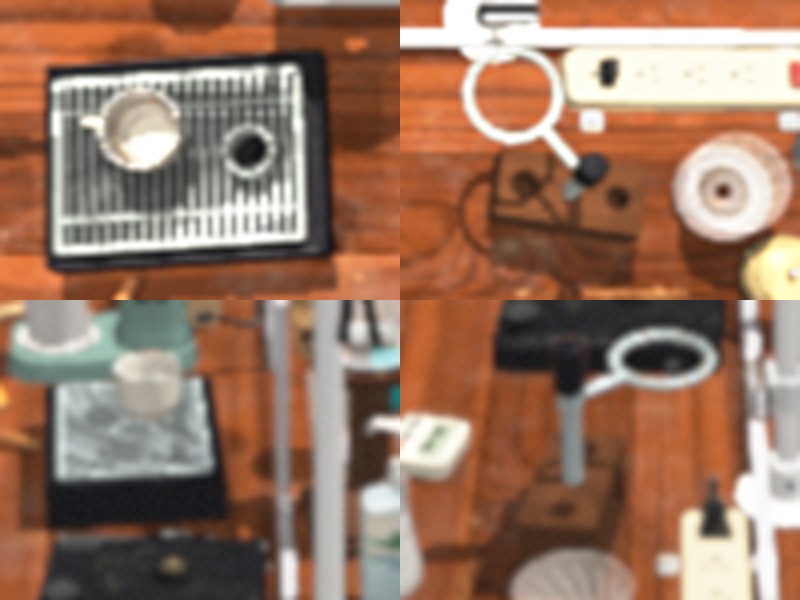

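```bash
python3 - <<'E'
from h import *
np.set_printoptions(precision=4,suppress=True)
d=pickle.load(open("c0.pkl","rb"));t,s=d["top"],d["side"]
k=back(t,(368.3,237.3),.165);r=back(t,(348.3,218.8),.127);cu=back(t,(175.2,236.5),.102);co=back(t,(202,242.3),.073)
blk=[back(t,(320+(x-400)/4,195+y/4),.06) for x,y in((525,183),(618,198))]
print("knob",k,"ring",r,np.hypot(*(r-k)[:2]),"cup",cu,"col",co,np.hypot(*(cu-co)[:2]),"bores",blk,sum(blk)/2)
print("side",back(s,(252.5,251.2),.154),back(s,(275.5,249.2),.127),back(s,(225+147/4,165+67/4),.102))
for n,p in dict(knob=k,ring=r,cup=cu,col=co).items(): print(n,proj(s,p))
a=np.arctan2;print("yaw ring",np.degrees(a(*(r-k)[1::-1])),"want",np.degrees(a(*(cu-co)[1::-1])))
from bench import bot
st=bot.state();from scipy.spatial.transform import Rotation as R
print(R.from_quat(st["orientation"]).as_matrix())
E
```

```text
knob [ 0.4036 -0.2228  0.165 ] ring [ 0.4684 -0.1692  0.127 ] 0.08417930236368644 cup [0.4146 0.381  0.102 ] col [0.4004 0.2999 0.073 ] 0.0824020249702461 bores [array([ 0.4086, -0.1866,  0.06  ]), array([ 0.3964, -0.2622,  0.06  ])] [ 0.4025 -0.2244  0.06  ]
side [ 0.4103 -0.221   0.154 ] [ 0.4749 -0.1686  0.127 ] [0.4195 0.3765 0.102 ]
knob [[249.9115 248.2625]]
ring [[273.3168 249.3519]]
cup [[260.5309 181.2987]]
col [[256.4814 197.1509]]
yaw ring 39.57965297487832 want 80.04396046709667
[[-0.9518  0.3068 -0.0003]
 [ 0.3068  0.9518 -0.0014]
 [-0.0001 -0.0015 -1.    ]]
```

```bash
cat > plan.py <<'E'
import numpy as np
from bench import bot
from scipy.spatial.transform import Rotation as R
def plan(wps,jaw,vmax=60,start=None):
    """wps: (x,y,z,yaw_deg of tool y). prints rows."""
    st=bot.state();M=R.from_quat(st["orientation"]).as_matrix()
    p=st["tool_pos"]*1e3;yaw=np.degrees(np.arctan2(M[1,1],M[0,1]))
    if start is not None: p,yaw=np.array(start[:3])*1e3,start[3]
    print("from",p.round(1),round(yaw,2));rows=[]
    for w in wps:
        tgt=np.array(w[:3])*1e3;dy=(w[3]-yaw+180)%360-180
        n=max(int(np.ceil(max(np.linalg.norm(tgt-p)/vmax,abs(dy)/10.6))),1)
        for i in range(n):
            k=n-i;d=(tgt-p)/k;a=np.radians(yaw)
            ty=np.array([np.cos(a),np.sin(a),0]);tz=np.array([0,0,-1.]);tx=np.cross(ty,tz)
            q=round(-(((w[3]-yaw+180)%360-180)/k),1)
            r=[round(d@tx,1),round(d@ty,1),round(d@tz,1),q,jaw]
            rows.append([float(x) for x in r]);p=p+r[0]*tx+r[1]*ty+r[2]*tz;yaw-=q
    for i in range(0,len(rows),5): print(rows[i:i+5])
def rep():
    st=bot.state();M=R.from_quat(st["orientation"]).as_matrix()
    print(round(st["clock"],2),"tcp",(st["tool_pos"]*1e3).round(1),"yaw",np.degrees(np.arctan2(M[1,1],M[0,1])).round(2),"tilt",M[:2,2].round(4),"F",st["contact_force"].round(1),"T",st["wrist_torque"].round(2),"w",round(st["grip_width"]*1e3,1),"g",round(float(st["grasp_force"]),1))
E
python3 -c "
from plan import *
plan([(.22,.6,.28,72.1),(.43,.2,.28,10),(.46,0,.28,-30),(.403,-.2235,.25,-50.4)],1.0)"
```

```text
from [207.  642.  230.5] 72.13
[[-12.7, -18.0, -24.7, 0.0, 1.0], [-12.6, -18.0, -24.8, 0.0, 1.0], [-40.3, -39.5, 0.0, 7.8, 1.0], [-45.3, -33.7, 0.0, 7.8, 1.0], [-49.5, -27.2, 0.0, 7.8, 1.0]]
[[-52.7, -20.3, 0.0, 7.7, 1.0], [-55.0, -13.0, 0.0, 7.8, 1.0], [-56.2, -5.5, 0.0, 7.7, 1.0], [-56.4, 2.1, 0.0, 7.8, 1.0], [-55.6, 9.8, 0.0, 7.7, 1.0]]
[[-50.6, -1.3, 0.0, 10.0, 1.0], [-50.0, 7.5, 0.0, 10.0, 1.0], [-47.9, 16.0, 0.0, 10.0, 1.0], [-44.5, 24.1, 0.0, 10.0, 1.0], [-55.5, 15.6, 7.5, 5.1, 1.0]]
[[-53.9, 20.4, 7.5, 5.1, 1.0], [-51.9, 25.2, 7.5, 5.1, 1.0], [-49.4, 29.6, 7.5, 5.1, 1.0]]
```

Call:
apply_moves --moves '[[[-13,-18,-25,0,1],[-13,-18,-25,0,1],[-40,-39.5,0,7.8,1],[-45,-34,0,7.8,1],[-49.5,-27,0,7.8,1]]]'

```text
clock: 0.78
tool_pos: [0.2996, 0.4486, 0.2812]
orientation: [0.354, 0.935, -0.0, -0.0]
contact_force: [1.0, -0.0, -0.2]
grip_width: 0.0855
grasp_force: 0.0
```

Call:
apply_moves --moves '[[[-53,-20,0,7.7,1],[-55,-13,0,7.8,1],[-56,-5.5,0,7.7,1],[-56,2,0,7.8,1],[-55.5,10,0,7.7,1]]]'

```text
clock: 1.4
tool_pos: [0.4308, 0.1993, 0.2813]
orientation: [0.644, 0.765, 0.0, -0.0]
contact_force: [1.1, 0.4, -0.1]
grip_width: 0.0855
grasp_force: 0.0
```

Call:
apply_moves --moves '[[[-50.5,-1,0,10,1],[-50,7.5,0,10,1],[-48,16,0,10,1],[-44.5,24,0,10,1],[-55.5,15.5,7.5,5,1]]]'

```text
clock: 2.02
tool_pos: [0.4472, -0.0562, 0.2742]
orientation: [0.888, 0.461, 0.001, 0.001]
contact_force: [0.7, -0.7, 0.3]
grip_width: 0.0858
grasp_force: 0.0
```

Call:
apply_moves --moves '[[[-54,20.5,7.5,5,1],[-52,25,7.5,5,1],[-49.5,29.5,7.5,5,1],[0,0,0,0,1],[0,0,0,0,1]]]'

```text
clock: 2.65
tool_pos: [0.4037, -0.2221, 0.2511]
orientation: [0.94, 0.342, -0.0, -0.0]
contact_force: [0.0, 0.2, -0.9]
grip_width: 0.0858
grasp_force: 0.0
```

```bash
python3 - <<'E'
from plan import *;from h import *
rep();plan([(.403,-.2235,.25,-50.4)],1)
c=bot.camera("wrist");t=bot.camera("top");pickle.dump(dict(wrist=c,top=t),open("c1.pkl","wb"))
print(proj(c,[[.403,-.2235,.173],[.403,-.2235,.133]]))
cv2.imwrite("pics/w1.png",c["img"][:,:,::-1])
E
```

```text
2.65 tcp [ 403.7 -222.1  251.1] yaw -49.95 tilt [-0.0004  0.0004] F [ 0.   0.2 -0.9] T [ 0.06 -0.04 -0.03] w 85.8 g 0.0
from [ 403.7 -222.1  251.1] -49.95
[[-1.5, 0.6, 1.1, 0.4, 1.0]]
[[278.8098756  211.89836048]
 [278.70826366 198.3935119 ]]
```

View pics/w1.png

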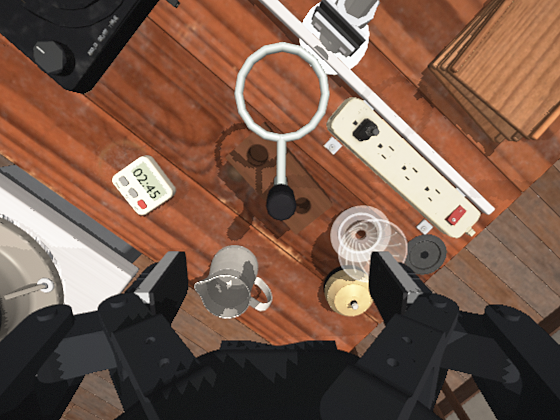

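The wrist view shows the knob at about (281,203), with the bar running straight up to the ring at (282,92). The finger line is square to the bar, and the pitcher and dripper lie well below the fingers. I'll fit the knob blob next.

```bash
python3 - <<'E'
from plan import *;from h import *
from scipy.optimize import minimize
c=pickle.load(open("c1.pkl","rb"))
def blob(cam,u,v,r,th):
    g=cam["img"].max(2)[v-r:v+r,u-r:u+r];m=(g<th).astype(np.uint8)
    n,l,s,ce=cv2.connectedComponentsWithStats(m);k=l[r,r];print(s[k],ce[k]+[u-r,v-r]);return (l==k)
def cyl(x,y,z0,z1,r=.012):
    a=np.linspace(0,2*np.pi,60);return np.r_[np.c_[x+r*np.cos(a),y+r*np.sin(a),0*a+z0],np.c_[x+r*np.cos(a),y+r*np.sin(a),0*a+z1]]
for n,u,v,th in(("wrist",281,200,60),("wrist",281,200,75),("top",368,237,70)):
    cam=c[n];R_=30;m=blob(cam,u,v,R_,th)
    def f(p):
        q=np.zeros((2*R_*8,2*R_*8),np.uint8);h=cv2.convexHull(((proj(cam,cyl(*p,.133,.173))-[u-R_-.5,v-R_-.5])*8).astype(np.int32))
        cv2.fillConvexPoly(q,h,255);q=cv2.resize(q,(2*R_,2*R_),interpolation=cv2.INTER_AREA)/255.
        return np.abs(q-m).sum()
    r=minimize(f,[.403,-.2235],method="Nelder-Mead",options=dict(initial_simplex=[[.403,-.2235],[.408,-.2235],[.403,-.2185]]));print(n,r.x,r.fun,m.sum())
w=c["wrist"]
# ring in wrist image
print("ring",back(w,(282,92),.127), "top1", )
E
```

```text
[ 15  14  44  37 986] [283.02738337 202.43306288]
wrist [ 0.40800609 -0.22150413] 265.5960784313726 986
[  13   14   47   39 1111] [284.03150315 202.61026103]
wrist [ 0.4074839  -0.22188034] 335.32156862745103 1111
[   0    0   60   60 3505] [367.6339515  236.50099857]
top [ 0.36406567 -0.2922324 ] 3425.949019607843 3505
ring [ 0.47307627 -0.16810325  0.127     ] top1
```

Call:
apply_moves --moves '[[[2,1.5,40,0,1],[0,0,40,0,1],[0,0,20,0,1],[0,0,14,0,1],[0,0,0,0,1]]]'

```text
clock: 3.38
tool_pos: [0.4062, -0.2216, 0.1369]
orientation: [0.939, 0.343, -0.001, -0.0]
contact_force: [-0.3, -0.9, -0.9]
grip_width: 0.0853
grasp_force: 0.0
```

```bash
python3 - <<'E'
from plan import *;from h import *
rep()
c=bot.camera("wrist")
cv2.imwrite("pics/w2.png",crop(c,80,130,400,290,2)[:,:,:])
E
```

```text
3.38 tcp [ 406.2 -221.6  136.9] yaw -49.88 tilt [-0.0012  0.0004] F [-0.3 -0.9 -0.9] T [-0.06  0.02  0.07] w 85.3 g 0.0
```

View pics/w2.png

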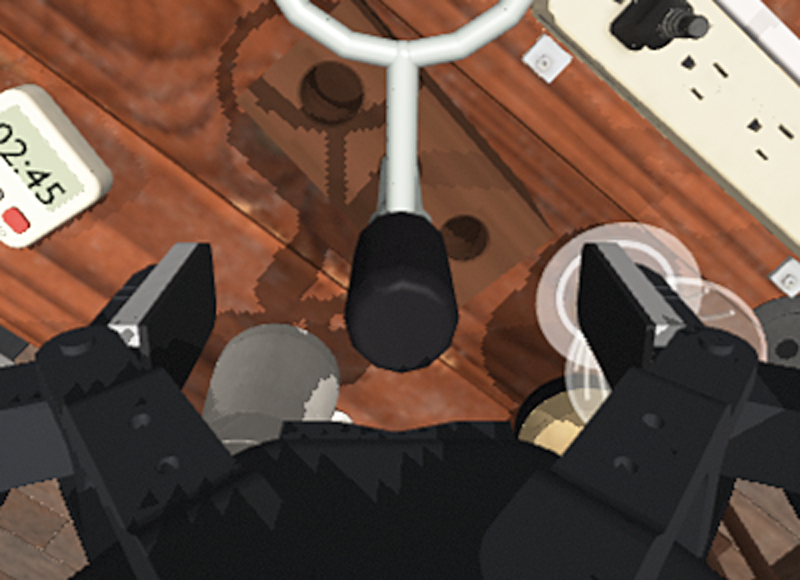

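The crop shows the knob midway between the pads: knob column about 402, pads at 213 and 580. I'll check the fore-aft position numerically.

```bash
python3 - <<'E'
from plan import *;from h import *
c=bot.camera("wrist");st=bot.state()
x,y,_=st["tool_pos"];M=R.from_quat(st["orientation"]).as_matrix();tx,ty=M[:,0],M[:,1]
for off in(-.004,0,.004):
    o=[]
    for z,s in((.173,-1),(.173,1),(.133,-1),(.133,1)):
        o.append(np.array([x,y,z])+tx*(off+s*.012))
    print(off,((proj(c,np.array(o))-[80,130])*2).round(0).tolist())
print(((proj(c,np.array([[x,y,.173]])-ty*.012)-[80,130])*2),((proj(c,np.array([[x,y,.173]])+ty*.012)-[80,130])*2))
E
```

```text
-0.004 [[398.0, 395.0], [398.0, 291.0], [397.0, 297.0], [397.0, 214.0]]
0 [[398.0, 378.0], [398.0, 272.0], [397.0, 283.0], [397.0, 199.0]]
0.004 [[398.0, 361.0], [398.0, 253.0], [397.0, 270.0], [397.0, 185.0]]
[[337.76284192 326.50911278]] [[457.79219154 326.58463519]]
```

Call:
apply_moves --moves '[[[0,0.5,0,0,0],[0,0,0,0,0],[0,0,0,0,0],[0,0,0,0,0],[0,0,0,0,0]]]'

```text
clock: 4.1
tool_pos: [0.4068, -0.2228, 0.1376]
orientation: [0.94, 0.342, 0.0, -0.0]
contact_force: [0.2, 0.3, 6.0]
grip_width: 0.0226
grasp_force: 58.5
```

Call:
apply_moves --moves '[[[0,0,0,0,0],[0,0,0,0,0],[0,0,0,0,0]]]'

```text
clock: 4.47
tool_pos: [0.4068, -0.2229, 0.1377]
orientation: [0.94, 0.342, 0.0, 0.0]
contact_force: [-0.5, 1.3, 5.8]
grip_width: 0.0226
grasp_force: 58.5
```

```bash
python3 -c "
from plan import *
rep()"
```

```text
4.47 tcp [ 406.8 -222.9  137.7] yaw -49.97 tilt [0.0006 0.0002] F [-0.5  1.3  5.8] T [ 0.25  0.28 -0.  ] w 22.6 g 58.5
```

```bash
python3 -c "
from plan import *
plan([(.4068,-.2229,.28,-50),(.42,-.16,.28,-20),(.435,0,.28,-10),(.40,.27,.27,-10)],0,vmax=45)"
```

```text
from [ 406.8 -222.9  137.7] -49.97
[[-0.0, 0.0, -35.6, 0.0, 0.0], [-0.0, 0.0, -35.6, 0.0, 0.0], [-0.0, 0.0, -35.6, 0.0, 0.0], [-0.1, 0.0, -35.5, 0.0, 0.0], [16.9, -13.2, -0.0, -10.0, 0.0]]
[[18.9, -10.1, -0.0, -10.0, 0.0], [20.4, -6.7, -0.0, -10.0, 0.0], [38.9, -10.1, -0.0, -2.5, 0.0], [39.3, -8.4, -0.0, -2.5, 0.0], [39.6, -6.7, -0.0, -2.5, 0.0]]
[[39.8, -5.1, -0.0, -2.5, 0.0], [37.1, -11.6, 1.4, 0.0, 0.0], [37.1, -11.6, 1.4, 0.0, 0.0], [37.1, -11.6, 1.4, 0.0, 0.0], [37.1, -11.6, 1.4, 0.0, 0.0]]
[[37.1, -11.6, 1.5, 0.0, 0.0], [37.2, -11.6, 1.4, 0.0, 0.0], [37.1, -11.6, 1.5, 0.0, 0.0]]
```

Call:
apply_moves --moves '[[[0,0,-25,0,0],[0,0,-40,0,0],[0,0,-40,0,0],[0,0,-37,0,0],[17,-13,0,-10,0]]]'

```text
clock: 5.1
tool_pos: [0.4119, -0.2035, 0.2814]
orientation: [0.906, 0.423, 0.002, 0.001]
contact_force: [0.6, 1.0, -4.6]
grip_width: 0.0224
grasp_force: 59.9
```

Call:
apply_moves --moves '[[[19,-10,0,-10,0],[20.5,-6.5,0,-10,0],[39,-10,0,-2.5,0],[39.5,-8.5,0,-2.5,0],[39.5,-6.5,0,-2.5,0]]]'

```text
clock: 5.72
tool_pos: [0.4311, -0.0386, 0.2786]
orientation: [0.779, 0.627, -0.001, -0.0]
contact_force: [1.0, -0.5, -4.1]
grip_width: 0.0221
grasp_force: 59.9
```

Call:
apply_moves --moves '[[[40,-5,0,-2.5,0],[37,-11.5,1.5,0,0],[37,-11.5,1.5,0,0],[37,-11.5,1.5,0,0],[37,-11.5,1.5,0,0]]]'

```text
clock: 6.35
tool_pos: [0.415, 0.1549, 0.2725]
orientation: [0.766, 0.643, -0.001, -0.0]
contact_force: [1.2, -0.1, -3.7]
grip_width: 0.0225
grasp_force: 59.9
```

Call:
apply_moves --moves '[[[37,-11.5,1.5,0,0],[37,-11.5,1.5,0,0],[37,-11.5,1.5,0,0],[0,0,0,0,0],[0,0,0,0,0]]]'

```text
clock: 6.98
tool_pos: [0.4009, 0.2684, 0.268]
orientation: [0.766, 0.643, -0.001, 0.0]
contact_force: [1.5, -0.6, -4.1]
grip_width: 0.0226
grasp_force: 60.0
```

```bash
python3 - <<'E'
from plan import *;from h import *
rep()
c=bot.camera("wrist");t=bot.camera("top");s=bot.camera("side");pickle.dump(dict(wrist=c,top=t,side=s),open("c2.pkl","wb"))
print(proj(c,[[.4036,.3,.073],[.417,.381,.102]]))
cv2.imwrite("pics/w3.png",np.vstack([crop(c,140,60,280,210,2.85),])[:598,:798])
E
```

```text
6.97 tcp [400.9 268.4 268. ] yaw -9.98 tilt [-0.0012 -0.0019] F [ 1.5 -0.6 -4.1] T [-0.03  0.01 -0.01] w 22.6 g 60.0
[[275.89938305 151.17952309]
 [274.60026813  65.94724129]]
```

View pics/w3.png

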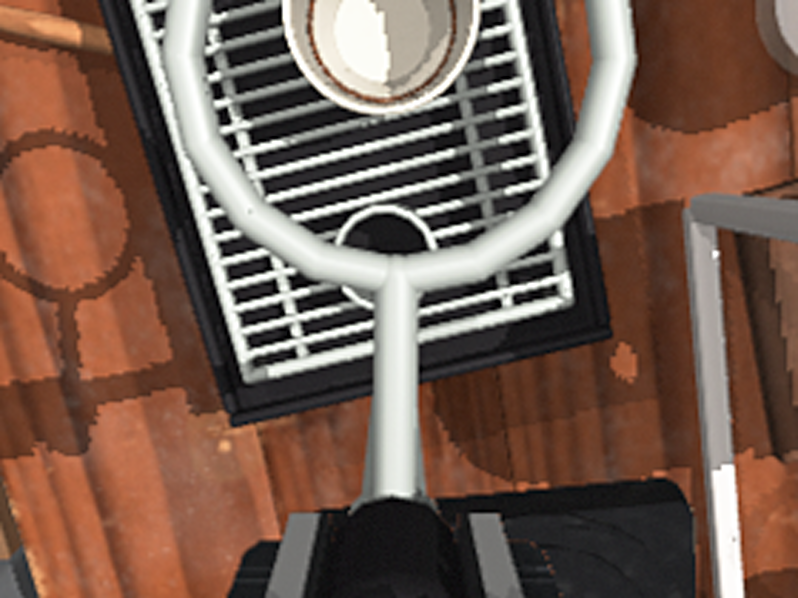

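The collar rim is centred at about (387,255) in the crop, full frame (275.8,149.5), within 2 px of the prediction. The cup mouth is centred at column 382, and its ear is not in view. Going over the collar and down.

Call:
apply_moves --moves '[[[16,-1.5,0,0,0],[16.5,-1,10,0,0],[0,0,30,0,0],[0,0,25,0,0],[0,0,0,0,0]]]'

```text
clock: 7.75
tool_pos: [0.403, 0.3019, 0.2016]
orientation: [0.766, 0.643, -0.002, 0.0]
contact_force: [-0.1, -0.7, -3.6]
grip_width: 0.0223
grasp_force: 59.9
```

```bash
python3 - <<'E'
from plan import *;from h import *
rep()
s=bot.camera("side");w=bot.camera("wrist");t=bot.camera("top")
p=bot.state()["tool_pos"]
print(proj(s,[[.404,.301,.073],[p[0],p[1],.08]]))
A=crop(s,215,140,100,75,4);B=crop(w,180,60,200,150,2);C=crop(t,140,205,100,75,4);
cv2.imwrite("pics/s4.png",np.vstack([np.hstack([A,B]),np.hstack([C,C*0])]))
E
```

```text
7.75 tcp [403.  301.9 201.6] yaw -9.91 tilt [-0.0032 -0.0036] F [-0.1 -0.7 -3.6] T [-0.03  0.02  0.02] w 22.3 g 59.9
[[257.44329551 196.99814679]
 [257.64108087 195.12272325]]
```

View pics/s4.png

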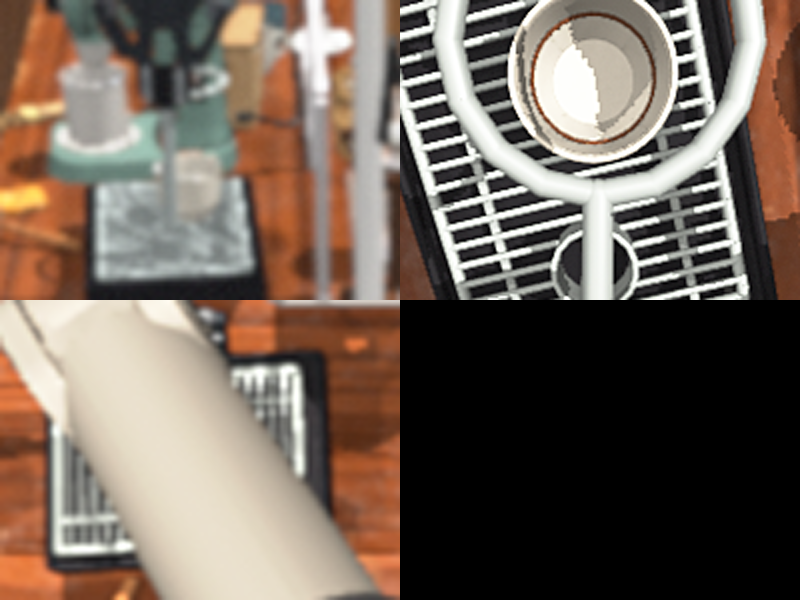

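The wrist crop shows the bar and post (column 598) centred over the collar (553–638), with the cup (593) inside the ring. Lowering into the collar.

Call:
apply_moves --moves '[[[0,1,15,0,0],[0,0,12,0,0],[0,0,8,0,0],[0,0,2,0,0],[0,0,0,0,0]]]'

```text
clock: 8.52
tool_pos: [0.4055, 0.3017, 0.1668]
orientation: [0.766, 0.643, -0.0, 0.0]
contact_force: [-0.4, 0.3, -4.0]
grip_width: 0.0221
grasp_force: 59.9
```

Call:
apply_moves --moves '[[[0,0,1.5,0,0],[0,0,1.5,0,0],[0,0,1,0,0],[0,0,1,0,0]]]'

```text
clock: 9.02
tool_pos: [0.4054, 0.3017, 0.1618]
orientation: [0.766, 0.643, 0.0, -0.0]
contact_force: [0.2, -0.2, -2.6]
grip_width: 0.0223
grasp_force: 59.9
```

Call:
apply_moves --moves '[[[0,0,0.5,0,0],[0,0,0.5,0,0],[0,0,0,0,0]]]'

```text
clock: 9.4
tool_pos: [0.4053, 0.3017, 0.1607]
orientation: [0.766, 0.643, -0.0, -0.0]
contact_force: [-0.5, 0.5, -3.2]
grip_width: 0.0221
grasp_force: 59.9
```

Call:
apply_moves --moves '[[[0,0,0.5,0,0],[0,0,0.5,0,0],[0,0,0,0,0]]]'

```text
clock: 9.78
tool_pos: [0.4053, 0.3017, 0.1597]
orientation: [0.766, 0.643, -0.0, -0.0]
contact_force: [0.8, 0.4, -3.3]
grip_width: 0.0224
grasp_force: 59.9
```

Call:
apply_moves --moves '[[[0,0,0.5,0,0],[0,0,0.5,0,0],[0,0,0,0,0]]]'

```text
clock: 10.15
tool_pos: [0.4054, 0.3017, 0.1588]
orientation: [0.766, 0.643, -0.0, -0.0]
contact_force: [-0.1, -0.3, -3.1]
grip_width: 0.0225
grasp_force: 59.9
```

Call:
apply_moves --moves '[[[0,0,0.5,0,0],[0,0,0.5,0,0],[0,0,0,0,0]]]'

```text
clock: 10.52
tool_pos: [0.4057, 0.3021, 0.1584]
orientation: [0.766, 0.643, 0.001, -0.0]
contact_force: [-1.8, 0.1, 5.6]
grip_width: 0.0223
grasp_force: 60.9
```

Call:
apply_moves --moves '[[[0,0,0.5,0,0],[0,0,0.5,0,0],[0,0,0,0,0]]]'

```text
clock: 10.9
tool_pos: [0.406, 0.3025, 0.1581]
orientation: [0.766, 0.643, 0.001, -0.0]
contact_force: [-1.9, -1.1, 11.4]
grip_width: 0.0224
grasp_force: 61.7
```

```bash
python3 -c "
import numpy as np
p=np.zeros(2)
for r,n in((4.5,15),(8.5,25)):
    print(r);L=[]
    for a in np.linspace(0,2*np.pi,n+1):
        q=np.array([-.9+r*np.cos(a),-1.2+r*np.sin(a)]);d=(q-p).round(1);p=p+d;L.append([float(d[0]),float(d[1]),0,0,0])
    print(L[0]);[print(L[i:i+5]) for i in range(1,n+1,5)]
"
```

```text
4.5
[3.6, -1.2, 0, 0, 0]
[[-0.4, 1.8, 0, 0, 0], [-1.1, 1.5, 0, 0, 0], [-1.6, 1.0, 0, 0, 0], [-1.9, 0.2, 0, 0, 0], [-1.7, -0.6, 0, 0, 0]]
[[-1.4, -1.3, 0, 0, 0], [-0.8, -1.7, 0, 0, 0], [-0.0, -1.8, 0, 0, 0], [0.8, -1.7, 0, 0, 0], [1.3, -1.3, 0, 0, 0]]
[[1.8, -0.6, 0, 0, 0], [1.9, 0.2, 0, 0, 0], [1.6, 1.0, 0, 0, 0], [1.1, 1.5, 0, 0, 0], [0.4, 1.8, 0, 0, 0]]
8.5
[4.0, -0.0, 0, 0, 0]
[[-0.3, 2.1, 0, 0, 0], [-0.8, 2.0, 0, 0, 0], [-1.2, 1.7, 0, 0, 0], [-1.6, 1.4, 0, 0, 0], [-2.0, 0.9, 0, 0, 0]]
[[-2.1, 0.4, 0, 0, 0], [-2.1, -0.2, 0, 0, 0], [-2.0, -0.6, 0, 0, 0], [-1.8, -1.2, 0, 0, 0], [-1.5, -1.5, 0, 0, 0]]
[[-1.0, -1.9, 0, 0, 0], [-0.5, -2.0, 0, 0, 0], [-0.0, -2.2, 0, 0, 0], [0.5, -2.0, 0, 0, 0], [1.0, -1.9, 0, 0, 0]]
[[1.5, -1.5, 0, 0, 0], [1.8, -1.2, 0, 0, 0], [2.0, -0.6, 0, 0, 0], [2.1, -0.2, 0, 0, 0], [2.1, 0.4, 0, 0, 0]]
[[2.0, 0.9, 0, 0, 0], [1.6, 1.4, 0, 0, 0], [1.2, 1.7, 0, 0, 0], [0.8, 2.0, 0, 0, 0], [0.3, 2.1, 0, 0, 0]]
```

Call:
apply_moves --moves '[[[1.8,-0.6,-0.8,0,0],[1.8,-0.6,0,0,0],[0,0,0,0,0]]]'

```text
clock: 11.28
tool_pos: [0.4057, 0.3048, 0.1583]
orientation: [0.766, 0.643, 0.0, 0.001]
contact_force: [-0.8, -4.0, 7.9]
grip_width: 0.0223
grasp_force: 61.2
```

Call:
apply_moves --moves '[[[-0.4,1.8,0,0,0],[-1.1,1.5,0,0,0],[-1.6,1,0,0,0],[-1.9,0.2,0,0,0],[-1.7,-0.6,0,0,0]]]'

```text
clock: 11.9
tool_pos: [0.4067, 0.2997, 0.1583]
orientation: [0.766, 0.643, 0.0, -0.001]
contact_force: [-4.5, 2.4, 6.8]
grip_width: 0.0226
grasp_force: 61.3
```

Call:
apply_moves --moves '[[[-1.4,-1.3,0,0,0],[-0.8,-1.7,0,0,0],[0,-1.8,0,0,0],[0.8,-1.7,0,0,0],[1.3,-1.3,0,0,0]]]'

```text
clock: 12.52
tool_pos: [0.401, 0.2984, 0.1575]
orientation: [0.766, 0.643, 0.0, 0.001]
contact_force: [4.9, -0.8, 0.6]
grip_width: 0.0224
grasp_force: 60.9
```

Call:
apply_moves --moves '[[[1.8,-0.6,0,0,0],[1.9,0.2,0,0,0],[1.6,1,0,0,0],[1.1,1.5,0,0,0],[0.4,1.8,0,0,0]]]'

```text
clock: 13.15
tool_pos: [0.4039, 0.3033, 0.1565]
orientation: [0.766, 0.643, -0.002, 0.001]
contact_force: [0.6, -4.9, -2.0]
grip_width: 0.0222
grasp_force: 60.2
```

Call:
apply_moves --moves '[[[0,0,0.5,0,0],[0,0,0.5,0,0],[0,0,0,0,0]]]'

```text
clock: 13.52
tool_pos: [0.4042, 0.3047, 0.156]
orientation: [0.766, 0.643, -0.001, 0.0]
contact_force: [1.6, -4.3, -3.2]
grip_width: 0.0222
grasp_force: 60.2
```

```bash
python3 -c "
from plan import *
rep()"
```

```text
13.53 tcp [404.2 304.7 156. ] yaw -9.97 tilt [-0.0014 -0.0015] F [ 1.6 -4.3 -3.2] T [-1.55 -0.43 -0.04] w 22.2 g 60.2
```

Call:
apply_moves --moves '[[[-1,0,0.5,0,0],[-1,0,0.5,0,0],[0,0,0,0,0]]]'

```text
clock: 13.9
tool_pos: [0.4042, 0.3036, 0.1555]
orientation: [0.766, 0.643, -0.0, -0.0]
contact_force: [0.9, -2.8, -2.4]
grip_width: 0.0223
grasp_force: 60.2
```

Call:
apply_moves --moves '[[[-1,0,0.5,0,0],[-0.5,0,0.5,0,0],[0,0,0,0,0]]]'

```text
clock: 14.28
tool_pos: [0.4042, 0.3024, 0.1546]
orientation: [0.766, 0.643, 0.0, -0.0]
contact_force: [0.4, -1.7, -3.2]
grip_width: 0.0224
grasp_force: 60.1
```

```bash
python3 -c "
from plan import *
rep()"
```

```text
14.28 tcp [404.2 302.4 154.6] yaw -9.95 tilt [0.0001 0.0006] F [ 0.4 -1.7 -3.2] T [-0.67 -0.14 -0.01] w 22.4 g 60.1
```

Call:
apply_moves --moves '[[[-0.7,0.2,1,0,0],[-0.7,0,1,0,0],[0,0,1,0,0],[0,0,0,0,0]]]'

```text
clock: 14.78
tool_pos: [0.4041, 0.3008, 0.1515]
orientation: [0.766, 0.643, 0.0, -0.0]
contact_force: [-0.2, -0.4, -3.8]
grip_width: 0.0224
grasp_force: 59.9
```

```bash
python3 -c "
from plan import *
rep()"
```

```text
14.78 tcp [404.1 300.8 151.5] yaw -9.96 tilt [-0.0001  0.0003] F [-0.2 -0.4 -3.8] T [-0.09 -0.01 -0.03] w 22.4 g 59.9
```

Call:
apply_moves --moves '[[[0,0,1.5,0,0],[0,0,1.5,0,0],[0,0,1.5,0,0],[0,0,0,0,0]]]'

```text
clock: 15.28
tool_pos: [0.4041, 0.3006, 0.1469]
orientation: [0.766, 0.643, -0.0, -0.0]
contact_force: [0.3, 0.2, -2.7]
grip_width: 0.0221
grasp_force: 59.9
```

Call:
apply_moves --moves '[[[0,0,1,0,0],[0,0,1,0,0],[0,0,1,0,0],[0,0,0,0,0]]]'

```text
clock: 15.78
tool_pos: [0.4041, 0.3006, 0.144]
orientation: [0.766, 0.643, -0.0, -0.0]
contact_force: [0.6, -0.6, -2.9]
grip_width: 0.022
grasp_force: 59.9
```

```bash
python3 -c "
from plan import *
rep()"
```

```text
15.78 tcp [404.1 300.6 144. ] yaw -9.96 tilt [-0.0001 -0.0001] F [ 0.6 -0.6 -2.9] T [-0.02  0.01 -0.01] w 22.0 g 59.9
```

Call:
apply_moves --moves '[[[0,0,2,0,0],[0,0,2,0,0],[0,0,2,0,0],[0,0,2,0,0],[0,0,0,0,0]]]'

```text
clock: 16.4
tool_pos: [0.4041, 0.3005, 0.1359]
orientation: [0.766, 0.643, -0.0, 0.0]
contact_force: [0.3, 0.1, -4.9]
grip_width: 0.0225
grasp_force: 59.9
```

Call:
apply_moves --moves '[[[0,0,1,0,0],[0,0,1,0,0],[0,0,1,0,0],[0,0,1,0,0],[0,0,0,0,0]]]'

```text
clock: 17.02
tool_pos: [0.4042, 0.3005, 0.132]
orientation: [0.766, 0.643, -0.0, 0.0]
contact_force: [-0.4, -0.1, -4.5]
grip_width: 0.0222
grasp_force: 59.9
```

```bash
python3 - <<'E'
from plan import *;from h import *
rep()
w=bot.camera("wrist");pickle.dump(w,open("c5.pkl","wb"))
cv2.imwrite("pics/w5.png",crop(w,160,0,260,195,3))
E
```

```text
17.02 tcp [404.2 300.5 132. ] yaw -9.97 tilt [-0.     -0.0001] F [-0.4 -0.1 -4.5] T [-0.17 -0.03  0.02] w 22.2 g 59.9
```

View pics/w5.png

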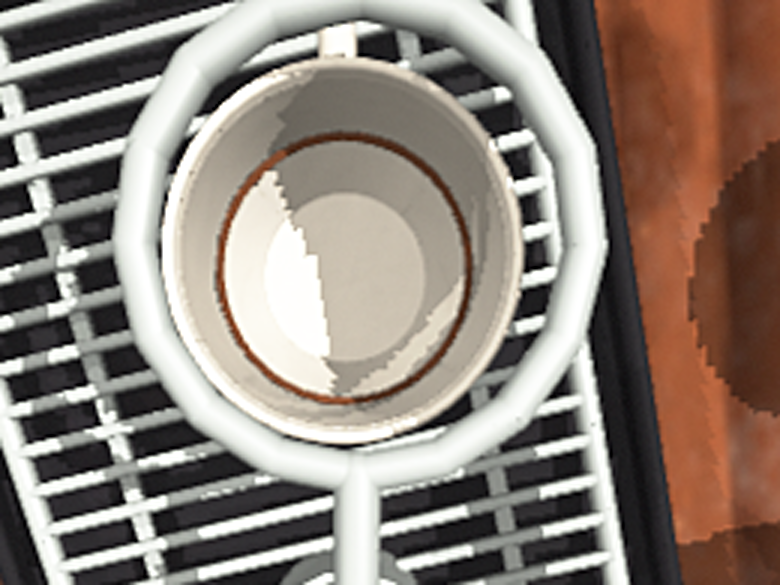

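The wrist view shows the ring encircling the cup: ring outer columns 115–606, cup rim 163–523 by rows 57–443. Working out the offset.

```bash
python3 - <<'E'
from plan import *;from h import *
w=pickle.load(open("c5.pkl","rb"))
f=lambda u,v,z:back(w,(160+u/3,v/3),z)
st=bot.state();p=st["tool_pos"];zf=p[2]-.1227
L,Rr,B,T=f(163,250,.102),f(523,250,.102),f(343,443,.102),f(343,57,.102)
cup=(L+Rr+B+T)/4;print("cup",cup,np.linalg.norm(L-Rr),np.linalg.norm(T-B))
zr=zf+.112
L,Rr,B=f(115,240,zr),f(606,240,zr),f(357,490,zr)
print("ring d",np.linalg.norm(L-Rr)); M=R.from_quat(st["orientation"]).as_matrix();tx=M[:,0]
m=(L+Rr)/2; c=B+tx*.0395;print("ring lateral mid",m,"ring from bottom",c,"expected",p+tx*.085)
d=cup-p;print("cup dir",np.degrees(np.arctan2(d[1],d[0])),np.hypot(*d[:2]),"ring dir",np.degrees(np.arctan2(tx[1],tx[0])))
dc=cup-c;print("cup-ring along bar",dc@tx,"across",dc@M[:,1])
E
```

```text
cup [0.4164806  0.38409119 0.102     ] 0.06372142337500274 0.06411778862922846
ring d 0.07699861203601109
ring lateral mid [0.41946896 0.38396878 0.12131941] ring from bottom [0.41900094 0.38425991 0.12131481] expected [0.41888192 0.38422173 0.13200952]
cup dir 81.61699679885126 0.08448809252912347 ring dir 80.02826598202515
cup-ring along bar -0.0006003451189954502 across -0.0024521166007106425
```

Call:
apply_moves --moves '[[[0,0,1,-0.8,0],[0,0,1,-0.8,0],[0,0,0.5,0,0],[0,0,0.5,0,0],[0,0,0,0,0]]]'

```text
clock: 17.7
tool_pos: [0.4042, 0.3005, 0.1291]
orientation: [0.757, 0.654, -0.0, 0.0]
contact_force: [-0.2, -1.0, -3.5]
grip_width: 0.0224
grasp_force: 59.9
```

Call:
apply_moves --moves '[[[0,0,0.4,0,0],[0,0,0.3,0,0],[0,0,0,0,0]]]'

```text
clock: 18.08
tool_pos: [0.4043, 0.3008, 0.1287]
orientation: [0.757, 0.654, 0.0, -0.0]
contact_force: [-0.4, -0.7, 3.1]
grip_width: 0.0227
grasp_force: 60.5
```

```bash
python3 -c "
from plan import *
rep()"
```

```text
18.07 tcp [404.3 300.8 128.7] yaw -8.37 tilt [0.0002 0.0005] F [-0.4 -0.7  3.1] T [-0.33  0.26  0.03] w 22.7 g 60.5
```

Call:
apply_moves --moves '[[[0,0,-0.4,0,0],[0,0,0,0,0.9],[0,0,0,0,0.9],[0,0,0,0,0.9],[0,0,0,0,0.9]]]'

```text
clock: 18.7
tool_pos: [0.4042, 0.3007, 0.1289]
orientation: [0.757, 0.654, 0.0, -0.0]
contact_force: [-0.3, -0.1, 1.0]
grip_width: 0.0768
grasp_force: 0.0
```

Call:
apply_moves --moves '[[[0,0,0,0,0.9],[0,0,-10,0,0.9],[0,0,-30,0,0.9],[0,0,-50,0,0.9],[0,0,-20,0,0.9]]]'

```text
clock: 19.32
tool_pos: [0.4054, 0.3013, 0.2423]
orientation: [0.757, 0.653, 0.002, -0.0]
contact_force: [-0.5, -0.0, -0.7]
grip_width: 0.0769
grasp_force: 0.0
```

Call:
apply_moves --moves '[[[0,0,0,0,0.9],[0,0,0,0,0.9],[0,0,0,0,0.9]]]'

```text
clock: 19.7
tool_pos: [0.4036, 0.3001, 0.2377]
orientation: [0.757, 0.654, -0.001, 0.0]
contact_force: [-0.7, -0.2, 0.4]
grip_width: 0.0768
grasp_force: 0.0
```

```bash
python3 - <<'E'
from plan import *;from h import *
rep()
w=bot.camera("wrist");s=bot.camera("side");pickle.dump((w,s),open("c6.pkl","wb"))
cv2.imwrite("pics/w6.png",np.hstack([crop(w,180,20,200,200,2),crop(s,215,135,100,100,4)]))
E
```

```text
19.7 tcp [403.6 300.1 237.7] yaw -8.37 tilt [-0.0015 -0.0016] F [-0.7 -0.2  0.4] T [0.03 0.06 0.08] w 76.8 g 0.0
```

View pics/w6.png

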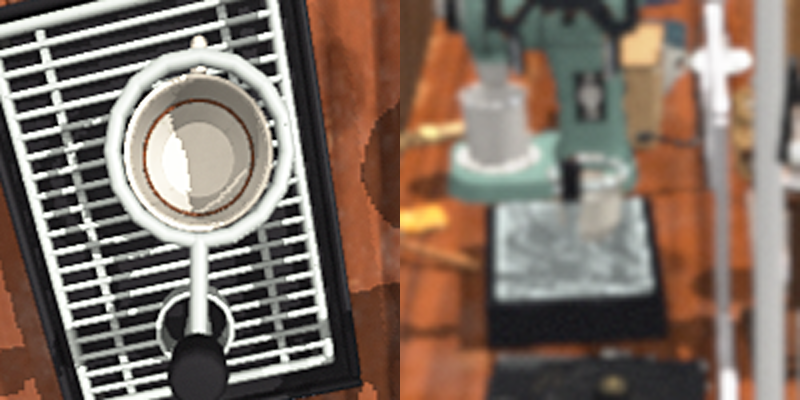

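The wrist view shows the holder standing in the collar, with the ring at (199,148) around the cup mouth at (198,152). The cup hasn't moved and the gripper is clear. Handing in.

```bash
python3 -c "
from bench import bot
print(bot.job_done())"
```

```text
the job is handed in; nothing more can be done
None
```

The ring holder is seated fully home in the hidden socket, its ring about 3 mm off the cup mouth's centre when last measured, just before release. The contact forces I read stayed under about 16 N, and the job is handed in at 20 s; the hand-in returned no verdict.

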